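# Turn the hob up four clicks with a fingertip

### The job

Turn the portable hob up: with a fingertip against the side of the dial's raised wing, gently push the dial clockwise (seen from above) by exactly four clicks from where it stands, then let go and move clear of it. Only push the wing, do not pinch it, and leave the pot, bottle and cup where they stand.

Things in the scene. Friction and masses are not known exactly. Their poses are not given: they have to be found in the camera images.
- hob: portable induction hob, a flat steel box 290 mm (its x) by 400 mm (its y), 64 mm high, fast on the worktop; origin at the centre of its underside. Black cooking glass with the pot on its +y side, white control panel on its -y side with the dial, whose axis stands at y -135 mm, x between -30 and 30 mm in its frame
- dial (a joint): turn of the dial, rad: 0 where it stands at the start, growing clockwise seen from above; click stops every 24 degrees (0.4189 rad), from four stops back to seven ahead of the start, then it ends. Left alone it springs to the nearest stop: leaving a stop takes about 5 N at the wing, most at a quarter of a click, and past half-way the dial runs on to the next stop by itself. Hardly any friction
- dial_center (a point): on the dial's axis, on the top face of its disc: a black disc 92 mm across with a steel face, its top 83 mm above the worktop. Around it lies a flat grey ring, 116 mm across, 67 mm above the worktop, with fifteen ticks 24 degrees apart, one per click stop; the wing starts over a tick. The panel beside it is flat and free
- wing_end (a point): outer end of the dial's wing, at mid-width on its top edge, 45 mm from the dial's axis, 105 mm above the worktop; which way the wing points at the start differs each time. The wing is a black upright ridge standing radially on the disc and turning with it: from 11 to 45 mm from the axis, 12 mm thick, 22 mm high above the disc, a white line on top near its outer end. x points outwards along the wing, z up
- pot: open steel pot, 170 mm across and 75 mm high with two side handles, loose on the cooking glass, its top about 139 mm above the worktop; origin at the centre of its underside
- bottle: capped drink bottle, 64 mm across, 190 mm high, loose on the worktop on the hob's -y side; origin at the centre of its underside
- cup: white plastic cup, 72 mm across, 90 mm high, loose on the worktop on the hob's -y side, beyond the bottle; origin at the centre of its underside

How it is judged:
By the outcome, as a careful person would: the job done as asked, in the order asked, and still so for the second after the job is handed in, with the robot touching nothing.
It also fails if it takes over 38 s, if anything falls off the work surface, if the arm or the gripper's body presses on something with over 40 N, if the wrist force passes 120 N, or if a joint passes its speed limit or range.

### The arm

A 6-joint arm with a two-finger parallel gripper is mounted at the origin on the work surface. World frame = base frame: x ahead of the robot, y to its left, z up, the work surface at z = 0. Lengths are in m, angles in rad, forces in N, time in s.
With the tool pointing down it reaches from about 0.35 to 0.775 m from the base axis. Payload 7.3 kg.
Tool frame: the origin (TCP) lies at the very end of the fingers, on their centre line; the grasp point (between the pads) lies 19 mm behind it; z points along the fingers, y is the line along which they close (so a half turn about z gives the same grasp; the last joint's range is limited). The gripper opens to 92 mm and grips with 3 to 60 N. Pads are 19 mm wide; open, the fingers measure 130 mm over their backs; the gripper's body (75 mm by 190 mm) begins 47 mm behind the grasp point.
Start: joints at [1.17, 0.342, 1.524, -0, 1.275, -0.146], TCP at [0.132, 0.508, 0.227] pointing down, gripper open.
Joint ranges: [-2.53, 2.53], [-0.77, 2.02], [0.04, 2.7], [-1, 4.14], [0.28, 2.66], [-3.11, 3.11]. Speed limits (rad/s): [2.57, 2.57, 3.14, 3.14, 3.14, 3.14].

### API

Orientations are given as [roll, pitch, yaw] about the fixed x, y, z axes, in that order (R = Rz(yaw) Ry(pitch) Rx(roll)).
In Python, from cell import observe, read_camera, get_calibration, hand_in, search_frame gives the robot as it stands.
- The arm moves only by the tool step_arm, never from a script. Its argument "commands" is a list of rows, each an object with "translation": the shift along the tool's x, y, z in mm, a list of three; "roll": the turn about the tool's z in rad. In form: [{"translation": [x, y, z], "roll": roll}, ...]. A call has 1 to 20 rows; each row shifts and turns the commanded pose from where the row before left it, along the tool's axes as they then stand; what a row does not reach is not made up. A row lasts 1/12 s, in which the tool goes at most 41.7 mm and 7.16 degrees, less where a joint would pass 70% of its speed; a pose out of reach is approached as far as the arm can. A call is refused whole if a number of a shift passes 41.7 or a number of a turn 0.125, either way. A call with a gripper value outside its range is refused whole. "fingers" is the opening, from 0 (shut) to 1 (fully open), set as the call begins (left out, the last holds). The fingers move at their own pace and stop on an object; "grip_force" is the grip in N (left out, the last holds). Time passes only in rows, so rows that do not move let the fingers close. It gives the time, the measured TCP pose, the force, the opening and the grip force at its end, in the units of the state.
- observe(): the state, without advancing time (a new reading comes with each control period).
- read_camera(name): name is "side" or "top" or "wrist"; returns the picture (420x560x3 uint8, red, green, blue); there is no depth.
- get_calibration(name): a dict with "camera_matrix" (3x3 intrinsics, pixels), "world_from_camera" (4x4, takes a point from camera to world coordinates). Camera axes: x right, y up, looking along -z (the intrinsics and any distortion apply to the point x, -y, -z); pixel columns grow to the right and rows downward; lengths in m; the calibration is good to about 2 mm. The wrist camera is an equidistant fisheye: a pixel r from the principal point sees the ray r / f radians off the axis. A picture is of the moment at which its call begins: read the wrist's pose just before it. get_calibration takes no time and is no camera call; for the wrist camera it gives the pose at the moment of the call.
- hand_in(): hands the job in; it is judged then, once.
Trained networks look in the newest picture that a camera, given by its name, has taken for a name from the list of things; names that differ only in an ending like _2 or _b are one class to them, and where a whole thing is asked for, a point or a joint stands for the part that bears it (a point fixed in the world has none). Each returns a list of dicts, best first, with "confidence" (0 to 1); they miss things now and then, are a little off and sometimes report something else, mostly with a low value. They report only what shows in the picture. A call takes as long as a camera call.
- search_frame(camera, name): "at" ([x, y, z] in m, in world coordinates, good to about 4 mm: the middle of the surface that is visible of it).
The state is a dict: "time": time; "qpos": joint angles; "qvel": joint speeds; "joint_efforts": joint torques, N m; "tool_pos": TCP position; "tool_rot": TCP orientation; "contact_force": force on the tool from outside, world axes, zero at the start; "torque": the same for the moment, N m; "opening": finger opening in m; "grip_force": force on a finger pad.
Only numpy, scipy, OpenCV 4.12 (cv2) and the standard library are available. Lean on these libraries where they do the work, as an engineer would, in place of code of your own. Each camera call takes 0.05 s, during which the arm holds its last target. There are 200 camera calls.

## Working session

There is one attempt and no reset: what is moved stays moved. The work goes in short steps, Python scripts to look and compute and a tool call to move; the robot and the scene stay as the last step left them, time stands still between calls to the robot, and variables do not carry over. Pictures are saved under pics/ and viewed, at most 10 in all, crops included, and the job is handed in when it is done.

Besides the shell and the picture viewer there is one more tool, called after ">>>" as a command line: name --argument value ..., lists and objects as JSON in quotes. step_arm: Moves the arm, as the interface text tells. Its arguments: {"type":"object","properties":{"commands":{"type":"array"},"fingers":{"type":"number"},"grip_force":{"type":"number"}},"required":["commands"]}

```bash
mkdir -p pics
python3 - <<'E'
from cell import *
import cv2
for c in ("top","side"):
    im=read_camera(c); cv2.imwrite(f"pics/{c}0.png",im[:,:,::-1])
    for n in ("hob","dial_center","wing_end","pot","bottle","cup"):
        print(c,n,[(d["confidence"],[round(v,4) for v in d["at"]]) for d in search_frame(c,n)[:2]])
s=observe();print(s["time"],s["tool_pos"],s["tool_rot"])
E
```

```text
top hob [(0.87, [0.5018, 0.0182, 0.0641])]
top dial_center [(0.83, [0.5478, -0.0838, 0.0818])]
top wing_end [(0.88, [0.5529, -0.0874, 0.0815])]
top pot [(0.95, [0.5116, 0.125, 0.0655])]
top bottle [(0.61, [0.5674, -0.2991, 0.1236])]
top cup [(0.76, [0.7274, -0.2106, 0.0509])]
side hob [(0.8, [0.478, 0.1669, 0.0642])]
side dial_center [(0.79, [0.5526, -0.0685, 0.0846]), (0.22, [0.5735, -0.286, 0.0939])]
side wing_end [(0.71, [0.549, -0.0742, 0.0811])]
side pot [(0.77, [0.5079, 0.1058, 0.0899])]
side bottle [(0.77, [0.5736, -0.2852, 0.0959])]
side cup [(0.9, [0.718, -0.1932, 0.0637])]
0.7 [0.13231808 0.50806586 0.22673641] [3.14149506e+00 4.07180865e-06 2.88677901e+00]
```

View pics/top0.png

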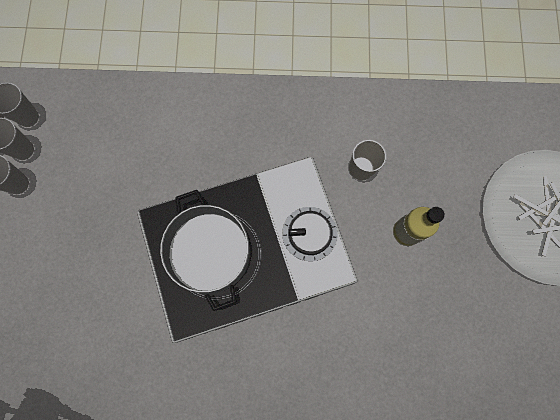

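View pics/side0.png

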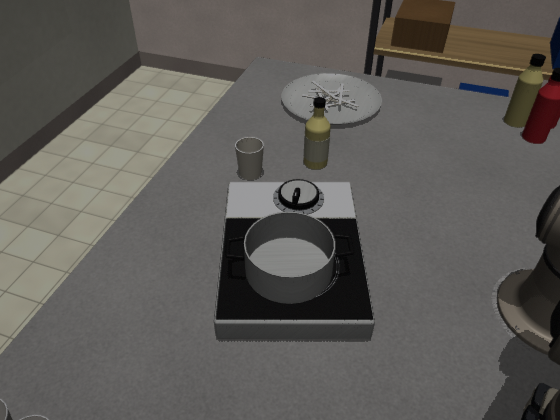

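The top picture (image up = +x, right = -y) shows the dial at about (310, 233), with its wing pointing left (+y) to about (288, 232). The bottle is at (425, 222), the cup at (368, 160) and the pot at (208, 250). The side view agrees. Next I'll rectify the dial area.

```bash
cat > h.py <<'E'
from cell import *
import cv2, numpy as np
def rect(c,im,z,cx,cy,half=0.08,n=560):
    K=get_calibration(c); M=np.array(K["camera_matrix"]);T=np.linalg.inv(np.array(K["world_from_camera"]))
    u=(np.arange(n)+.5)/n*2*half-half
    X=cx-u[:,None]+0*u[None]; Y=cy-u[None]+0*u[:,None]   # rows: down = -x ; cols: right = -y
    P=np.stack([X,Y,np.full_like(X,z)],-1)@T[:3,:3].T+T[:3,3]
    x,y,d=P[...,0],-P[...,1],-P[...,2]
    if c=="wrist":
        r=np.hypot(x,y);th=np.arctan2(r,d);x,y=x/r*th,y/r*th
    else: x,y=x/d,y/d
    return cv2.remap(im,(M[0,0]*x+M[0,2]).astype('f4'),(M[1,1]*y+M[1,2]).astype('f4'),cv2.INTER_CUBIC)
E
python3 - <<'E'
from h import *
im=cv2.imread("pics/top0.png")
print({k:np.round(v,3).tolist() if not isinstance(v,str) else v for k,v in get_calibration("top").items()})
cv2.imwrite("pics/r0.png",rect("top",im,0.083,0.55,-0.08,half=0.08))
E
```

```text
{'camera_matrix': [[458.001, 0.0, 269.658], [0.0, 458.001, 212.473], [0.0, 0.0, 1.0]], 'world_from_camera': [[0.03, 0.976, -0.216, 0.387], [-1.0, 0.03, -0.003, -0.005], [0.003, 0.216, 0.976, 1.015], [0.0, 0.0, 0.0, 1.0]]}
```

View pics/r0.png

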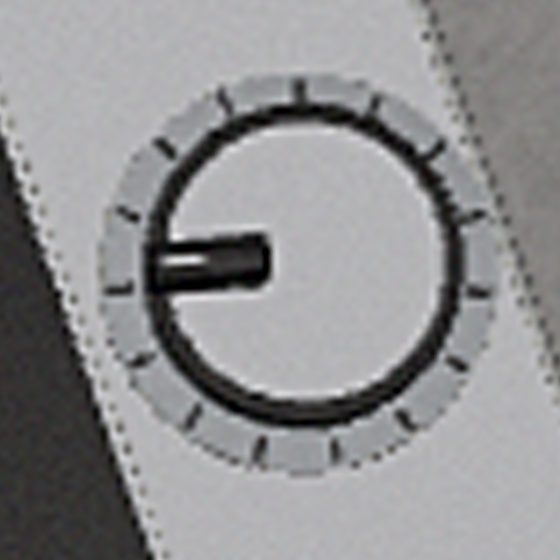

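The rectified view at z = 83 mm has 3.5 px/mm. The disc is centred at about (305, 265), which gives a dial axis near (0.554, -0.087). The wing's tick is at (118, 290), so the wing points at about 95° in world. I'll move above it with the fingers shut and check from near.

>>> step_arm --commands '[{"translation":[-26,-22,0],"roll":0},{"translation":[-26,-22,0],"roll":0},{"translation":[-26,-22,0],"roll":0},{"translation":[-26,-22,0],"roll":0},{"translation":[-26,-22,0],"roll":0},{"translation":[-26,-22,0],"roll":0},{"translation":[-26,-22,0],"roll":0},{"translation":[-26,-22,0],"roll":0},{"translation":[-26,-22,0],"roll":0},{"translation":[-26,-22,0],"roll":0},{"translation":[-26,-22,0],"roll":0},{"translation":[-26,-22,0],"roll":0},{"translation":[-26,-22,0],"roll":0},{"translation":[-26,-22,0],"roll":0},{"translation":[-26,-22,0],"roll":0},{"translation":[-26,-22,0],"roll":0},{"translation":[-26,-22,0],"roll":0},{"translation":[-26,-22,0],"roll":0},{"translation":[-26,-22,0],"roll":0},{"translation":[-26,-22,0],"roll":0}]' --fingers 0

```text
time: 2.37
tool_pos: [0.5254, -0.0504, 0.2268]
tool_rot: [3.141, 0.0, 2.886]
contact_force: [1.1, -0.4, -0.0]
opening: 0.0004
grip_force: 0.0
```

>>> step_arm --commands '[{"translation":[0,0,0],"roll":-0.086},{"translation":[0,0,0],"roll":-0.086},{"translation":[0,0,0],"roll":-0.086},{"translation":[0,0,0],"roll":-0.086},{"translation":[0,0,0],"roll":0},{"translation":[0,0,0],"roll":0}]'

```text
time: 2.87
tool_pos: [0.5246, -0.0488, 0.2267]
tool_rot: [3.142, 0.0, -3.055]
contact_force: [-0.3, 0.4, 0.5]
opening: 0.0002
grip_force: 0.0
```

Run:
```python
from h import *
s=observe();print(s["time"],s["tool_pos"],s["tool_rot"],s["opening"],s["qpos"][5])
im=read_camera("wrist")[:,:,::-1].copy()
for n in ("dial_center","wing_end"): print(n,[(d["confidence"],np.round(d["at"],4)) for d in search_frame("wrist",n)[:2]])
cv2.imwrite("pics/w1.png",im)
r=rect("wrist",im,0.083,0.5543,-0.0871)
cv2.imwrite("pics/w1r.png",np.hstack([cv2.resize(im,(400,300)),cv2.resize(r,(300,300))]))
cv2.imwrite("pics/w1rr.png",r)
```

```text
2.8667 [ 0.52462437 -0.04877827  0.22669896] [ 3.14150123e+00  3.54911953e-05 -3.05494554e+00] 0.00024612201870179547 -1.895759405250706
dial_center [(0.92, array([ 0.547 , -0.0865,  0.0794]))]
wing_end [(0.73, array([ 0.5412, -0.0864,  0.0845]))]
```

View pics/w1r.png

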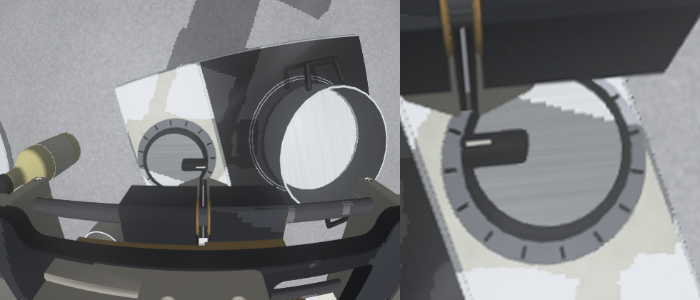

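View pics/w1rr.png

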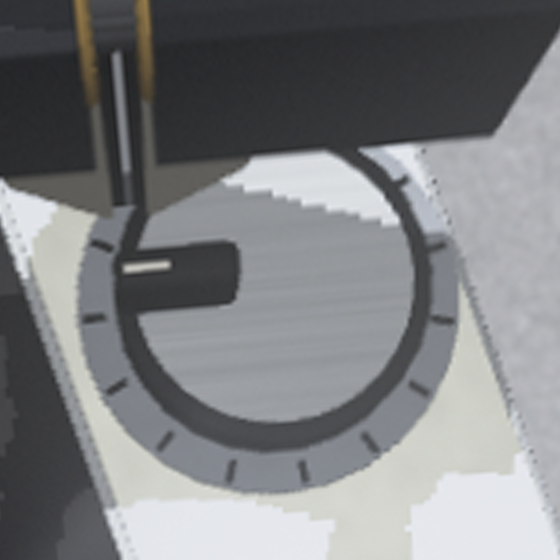

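The near view agrees: the disc centre is about (273, 291) in the rectified picture, giving an axis near (0.551, -0.0855), and the wing is at about 95°. The TCP is 23 mm behind the wing's mid-plane, so I'll back off 10 mm and go down.

>>> step_arm --commands '[{"translation":[10,1,0],"roll":0},{"translation":[0,0,20],"roll":0},{"translation":[0,0,20],"roll":0},{"translation":[0,0,20],"roll":0},{"translation":[0,0,20],"roll":0},{"translation":[0,0,20],"roll":0},{"translation":[0,0,15],"roll":0},{"translation":[0,0,10],"roll":0},{"translation":[0,0,8],"roll":0},{"translation":[0,0,0],"roll":0},{"translation":[0,0,0],"roll":0},{"translation":[0,0,0],"roll":0}]'

```text
time: 4.02
tool_pos: [0.5152, -0.0488, 0.0946]
tool_rot: [-3.141, 0.002, -3.053]
contact_force: [0.1, -0.5, 0.3]
opening: 0.0003
grip_force: 0.0
```

Run:
```python
from h import *
s=observe();print(s["time"],s["tool_pos"],s["tool_rot"],s["contact_force"])
im=read_camera("wrist")[:,:,::-1].copy(); cv2.imwrite("pics/w2.png",cv2.resize(im[100:380,120:400],None,fx=2,fy=2))
```

```text
4.0167 [ 0.51521717 -0.04879873  0.09455501] [-3.14114263e+00  1.60367746e-03 -3.05256031e+00] [ 0.09185699 -0.47790112  0.32676672]
```

View pics/w2.png

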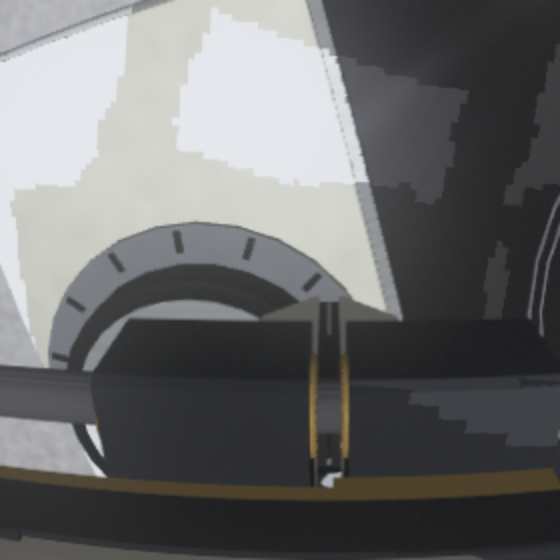

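>>> step_arm --commands '[{"translation":[-4,0,0],"roll":0},{"translation":[-4,0,0],"roll":0},{"translation":[-3,0,0],"roll":0},{"translation":[-2,0,0],"roll":0},{"translation":[-1,0,0],"roll":0},{"translation":[0,0,0],"roll":0},{"translation":[0,0,0],"roll":0}]'

```text
time: 4.65
tool_pos: [0.5285, -0.0474, 0.0936]
tool_rot: [3.141, -0.0, -3.052]
contact_force: [0.7, -0.4, -0.1]
opening: 0.0002
grip_force: 0.0
```

>>> step_arm --commands '[{"translation":[-1.5,0,0],"roll":0},{"translation":[0,0,0],"roll":0}]'

```text
time: 4.82
tool_pos: [0.5302, -0.0473, 0.0937]
tool_rot: [3.142, 0.0, -3.052]
contact_force: [1.4, -0.3, 0.5]
opening: 0.0005
grip_force: 0.0
```

>>> step_arm --commands '[{"translation":[-1.5,0,0],"roll":0},{"translation":[0,0,0],"roll":0}]'

```text
time: 4.98
tool_pos: [0.5318, -0.0472, 0.0938]
tool_rot: [3.142, 0.0, -3.052]
contact_force: [0.3, 0.3, 0.4]
opening: 0.0002
grip_force: 0.0
```

>>> step_arm --commands '[{"translation":[-1,0,0],"roll":0},{"translation":[0,0,0],"roll":0}]'

```text
time: 5.15
tool_pos: [0.5326, -0.0471, 0.0937]
tool_rot: [3.142, 0.0, -3.052]
contact_force: [-0.1, 0.9, 0.6]
opening: 0.0005
grip_force: 0.0
```

>>> step_arm --commands '[{"translation":[-1,0,0],"roll":0},{"translation":[0,0,0],"roll":0}]'

```text
time: 5.32
tool_pos: [0.5334, -0.0469, 0.0936]
tool_rot: [3.141, -0.0, -3.052]
contact_force: [-0.2, -0.0, -0.1]
opening: 0.0006
grip_force: 0.4
```

>>> step_arm --commands '[{"translation":[-1,0,0],"roll":0},{"translation":[0,0,0],"roll":0}]'

```text
time: 5.48
tool_pos: [0.5341, -0.0467, 0.0936]
tool_rot: [3.141, -0.001, -3.052]
contact_force: [-3.0, 0.9, 1.9]
opening: 0.0008
grip_force: 1.2
```

>>> step_arm --commands '[{"translation":[-1,0,0],"roll":0},{"translation":[0,0,0],"roll":0}]'

```text
time: 5.65
tool_pos: [0.535, -0.0466, 0.0936]
tool_rot: [3.141, -0.001, -3.052]
contact_force: [-4.1, 1.1, 1.7]
opening: 0.0005
grip_force: 1.9
```

>>> step_arm --commands '[{"translation":[-1,0,0],"roll":0},{"translation":[0,0,0],"roll":0}]'

```text
time: 5.82
tool_pos: [0.536, -0.0464, 0.0936]
tool_rot: [3.141, -0.001, -3.052]
contact_force: [-5.2, 2.6, 2.4]
opening: 0.0005
grip_force: 2.4
```

Contact came at x ≈ 0.5334, so the dial axis is at x ≈ 0.552, which fits. Now I'll follow the arc, turning the tool with the dial.

>>> step_arm --commands '[{"translation":[-1.86,0.64,0],"roll":0.115},{"translation":[-1.76,0.64,0],"roll":0.0436},{"translation":[-1.76,0.64,0],"roll":0.0436},{"translation":[-1.76,0.64,0],"roll":0.0436},{"translation":[-1.76,0.64,0],"roll":0.0436},{"translation":[-1.76,0.64,0],"roll":0.0436},{"translation":[-1.76,0.64,0],"roll":0.0436},{"translation":[-1.76,0.64,0],"roll":0.0436},{"translation":[-1.76,0.64,0],"roll":0.0436},{"translation":[-1.76,0.64,0],"roll":0.0436},{"translation":[-1.76,0.64,0],"roll":0.0436},{"translation":[-1.76,0.64,0],"roll":0.0436},{"translation":[-1.76,0.64,0],"roll":0.0436},{"translation":[-1.76,0.64,0],"roll":0.0436},{"translation":[-1.76,0.64,0],"roll":0.0436},{"translation":[-1.76,0.64,0],"roll":0.0436}]'

```text
time: 7.15
tool_pos: [0.5668, -0.0457, 0.0938]
tool_rot: [3.141, 0.002, 2.46]
contact_force: [-1.6, 1.1, 0.4]
opening: 0.0005
grip_force: 0.7
```

Run:
```python
from h import *
s=observe();p=s["tool_pos"];y=s["tool_rot"][2]
d=p[:2]-[.5522,-.086];X=np.array([np.cos(y),np.sin(y)]);Y=np.array([np.sin(y),-np.cos(y)])
print(s["time"],p,np.degrees(y),"off",d@X,d@Y,"theta",185-np.degrees(y)%360,s["contact_force"])
im=read_camera("top")[:,:,::-1].copy()
cv2.imwrite("pics/t3.png",rect("top",im,0.105,.5522,-.086,half=.1,n=500))
```

```text
7.15 [ 0.56682921 -0.04567706  0.09384011] 140.92140631932978 off 0.014062617155710621 0.040524015257173085 theta 44.078593680670224 [-1.59817312  1.10510202  0.40385377]
```

View pics/t3.png

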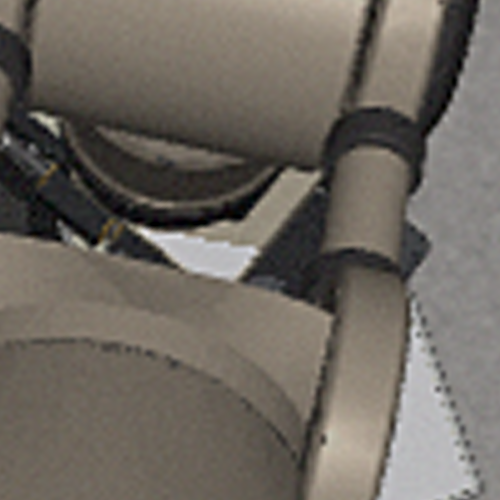

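The arm hides the dial in that view, but the pose shows the face at about 46° (just short of click 2). 47.5° more is needed.

>>> step_arm --commands '[{"translation":[-1.76,0.64,0],"roll":0.0436},{"translation":[-1.76,0.64,0],"roll":0.0436},{"translation":[-1.76,0.64,0],"roll":0.0436},{"translation":[-1.76,0.64,0],"roll":0.0436},{"translation":[-1.76,0.64,0],"roll":0.0436},{"translation":[-1.76,0.64,0],"roll":0.0436},{"translation":[-1.76,0.64,0],"roll":0.0436},{"translation":[-1.76,0.64,0],"roll":0.0436},{"translation":[-1.76,0.64,0],"roll":0.0436},{"translation":[-1.76,0.64,0],"roll":0.0436},{"translation":[-1.76,0.64,0],"roll":0.0436},{"translation":[-1.76,0.64,0],"roll":0.0436},{"translation":[-1.76,0.64,0],"roll":0.0436},{"translation":[-1.76,0.64,0],"roll":0.0436},{"translation":[-1.76,0.64,0],"roll":0.0436},{"translation":[-1.76,0.64,0],"roll":0.0436},{"translation":[-1.76,0.64,0],"roll":0.0436},{"translation":[-1.76,0.64,0],"roll":0.0436},{"translation":[0,0,0],"roll":0},{"translation":[0,0,0],"roll":0}]'

```text
time: 8.87
tool_pos: [0.5915, -0.0668, 0.0938]
tool_rot: [3.14, 0.0, 1.679]
contact_force: [-0.2, 0.2, 0.3]
opening: 0.0007
grip_force: 0.0
```

Run:
```python
from h import *
s=observe();p=s["tool_pos"];y=s["tool_rot"][2]
d=p[:2]-[.5522,-.086];X=np.array([np.cos(y),np.sin(y)]);Y=np.array([np.sin(y),-np.cos(y)])
print(s["time"],p,np.degrees(y),"off",d@X,d@Y,"theta",185-np.degrees(y)%360,s["contact_force"])
for c in ("side",): cv2.imwrite("pics/s4.png",cv2.resize(read_camera(c)[130:280,200:400,::-1],None,fx=3,fy=3))
```

```text
8.8667 [ 0.59147953 -0.06680488  0.09376015] 96.18721314300717 off 0.014849855920393782 0.04111952712669339 theta 88.81278685699283 [-0.17977764  0.21778459  0.32737667]
```

View pics/s4.png

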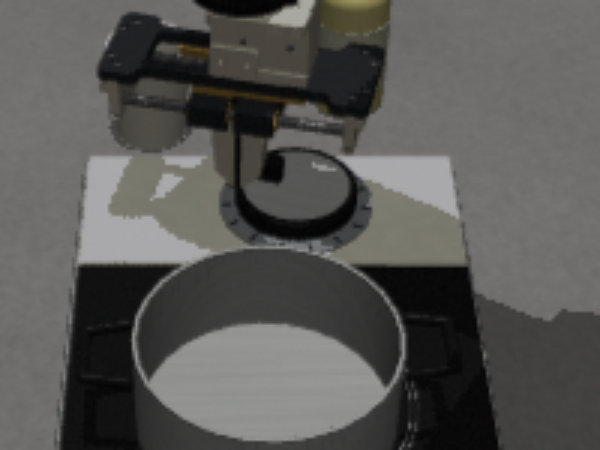

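The force is about zero with the face at about 90°, so the dial ran on to stop 4 and left the finger. The side view shows the wing at (270, 165) beside the finger, pointing away. I'll back off, rise and check.

>>> step_arm --commands '[{"translation":[5,0,0],"roll":0},{"translation":[10,0,0],"roll":0},{"translation":[10,0,0],"roll":0},{"translation":[0,0,-20],"roll":0},{"translation":[0,0,-30],"roll":0},{"translation":[0,0,-30],"roll":0},{"translation":[0,0,-30],"roll":0},{"translation":[0,0,-20],"roll":0},{"translation":[26,-13,0],"roll":0},{"translation":[26,-13,0],"roll":0},{"translation":[26,-13,0],"roll":0},{"translation":[26,-13,0],"roll":0},{"translation":[26,-13,0],"roll":0},{"translation":[26,-13,0],"roll":0},{"translation":[26,-13,0],"roll":0},{"translation":[26,-13,0],"roll":0},{"translation":[26,-13,0],"roll":0},{"translation":[26,-13,0],"roll":0},{"translation":[26,-13,0],"roll":0},{"translation":[0,0,0],"roll":0}]'

```text
time: 10.58
tool_pos: [0.4124, 0.2314, 0.2239]
tool_rot: [-3.141, -0.002, 1.682]
contact_force: [-0.2, -0.2, -0.1]
opening: 0.0003
grip_force: 0.0
```

Run:
```python
from h import *
im=read_camera("top")[:,:,::-1].copy()
r=rect("top",im,0.083,.5522,-.086,n=400)
cv2.imwrite("pics/t5.png",np.hstack([r,cv2.resize(im,(400,400))]))
s=observe();print(s["time"],s["tool_pos"])
```

```text
10.6333 [0.41384174 0.22986255 0.22392132]
```

View pics/t5.png

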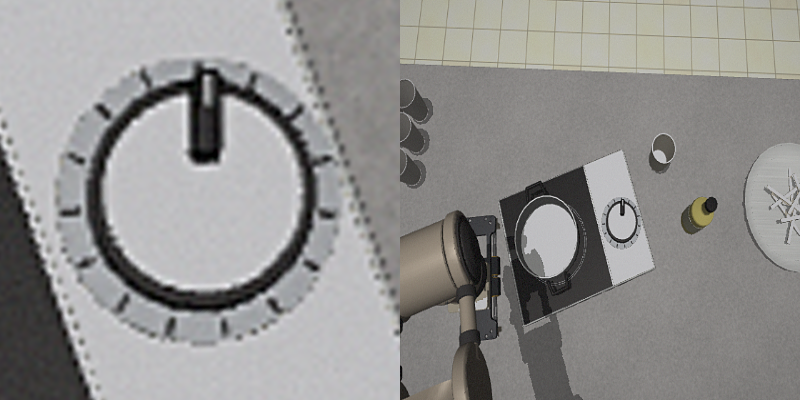

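The wing now points straight up (+x) at (205, 70). Counting on from the start tick (68, 212), the ticks at (75, 157), (105, 108) and (147, 75) come before it, so it is on the fourth. The pot, bottle and cup haven't moved.

```bash
python3 -c "
from cell import *
print(hand_in())"
```

```text
the job is handed in; nothing more can be done
None
```

The dial is four clicks clockwise from its start, pushed only on the wing's side; the last picture shows the wing on the fourth tick, the pot, bottle and cup unmoved and the arm clear, and the job was handed in at about 10.6 s.

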